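# Pot up two desk cacti

### The job

Set up the two desk cacti from the bottom up, in this order: the terracotta saucer centred on the round cork mat, the terracotta pot on the saucer, the red-topped cactus down inside that pot, then the blue pot centred on the square slate coaster, and last the all-green cactus down inside the blue pot. Set each piece down upright and let go of it before fetching the next, without dropping any. Leave the mouse and the grey concrete pot where they are.

Things in the scene. Friction and masses are not known exactly. Their poses are not given: they have to be found in the camera images.
- saucer: terracotta-orange round deep saucer with an upright rim, 66 mm outer diameter, 20 mm high, wall 4 mm, flat inner floor 58 mm wide and 4 mm above the underside; about 0.06 kg. Origin: centre of the underside, z up
- terracotta_pot: terracotta-orange open, empty pot, 56 mm high: foot 48 mm across, tapering out to 56 mm at height 34, then an upright collar 64 mm across from 36 to 56 mm (grip it there); wall 5 mm, inner floor 5 mm above the underside, mouth 54 mm wide, inside 38 mm at the floor; 0.14 to 0.2 kg. Origin: centre of the underside, z up
- red_cactus: small cactus with a bright red ball on a short green stem, in a black plug pot; 109 mm high in all. Plug pot 72 mm high: foot 30 mm across, 39 mm at height 50, upright collar 46 mm across from 52 to 72 mm (grip it there; 21 mm stay above the rim once it stands on a plant pot's inner floor). Stiff plant, within 17 mm of the axis; 0.09 kg. Origin: centre of the plug pot's underside, z up
- blue_pot: dark blue open, empty pot, 56 mm high: foot 48 mm across, tapering out to 56 mm at height 34, then an upright collar 64 mm across from 36 to 56 mm (grip it there); wall 5 mm, inner floor 5 mm above the underside, mouth 54 mm wide, inside 38 mm at the floor; 0.14 to 0.2 kg. Origin: centre of the underside, z up
- green_cactus: small cactus of three pale green columns, in a black plug pot; 110 mm high in all. Plug pot 72 mm high: foot 30 mm across, 39 mm at height 50, upright collar 46 mm across from 52 to 72 mm (grip it there; 21 mm stay above the rim once it stands on a plant pot's inner floor). Stiff plant, within 17 mm of the axis; 0.09 kg. Origin: centre of the plug pot's underside, z up
- cork_mat: round cork mat, 116 mm in diameter, 4 mm thick, fixed to the desk: the place for the saucer. Origin: centre of the underside (its top is 4 mm higher), z up
- slate_coaster: square dark grey slate coaster, 110 by 110 mm, 4 mm thick, fixed to the desk: the place for the blue pot. Origin: centre of the underside (its top is 4 mm higher), z up
- concrete_pot: light grey concrete pot, not wanted, to be left alone; same shape and size as the other pots (64 mm over the collar, 56 mm high). Origin: centre of the underside, z up
- mouse: black computer mouse, 100 mm long (its x), 58 mm wide (its y), 33 mm high, to be left alone. Origin: centre of the underside, z up
Mind the look-alikes: they are no part of the job. Leave any yellow look-alike of the green_cactus alone.

How it is judged:
On the way, in this order (a step that is already met when the one before it is completed fails the run):
1. terracotta saucer on the cork mat, released (horizontal distance between saucer and cork_mat below 0.015 m and z of saucer in the frame of cork_mat between 0.002 and 0.007 m and angle between saucer's own z axis and vertical below 0.12 rad and contact force between the fingers and saucer below 0.1 N and linear speed of saucer below 0.03 m/s), for 0.2 s.
2. terracotta pot on the saucer, released (horizontal distance between terracotta_pot and saucer below 0.01 m and z of terracotta_pot in the frame of saucer between 0.002 and 0.007 m and angle between terracotta_pot's own z axis and vertical below 0.12 rad and contact force between the fingers and terracotta_pot below 0.1 N and linear speed of terracotta_pot below 0.03 m/s), for 0.2 s.
3. red-topped cactus in the terracotta pot, released (horizontal distance between red_cactus and terracotta_pot below 0.01 m and z of red_cactus in the frame of terracotta_pot between 0.003 and 0.008 m and angle between red_cactus's own z axis and vertical below 0.12 rad and contact force between the fingers and red_cactus below 0.1 N and linear speed of red_cactus below 0.03 m/s), for 0.2 s.
4. blue pot on the slate coaster, released (horizontal distance between blue_pot and slate_coaster below 0.015 m and z of blue_pot in the frame of slate_coaster between 0.002 and 0.007 m and angle between blue_pot's own z axis and vertical below 0.12 rad and contact force between the fingers and blue_pot below 0.1 N and linear speed of blue_pot below 0.03 m/s), for 0.2 s.
5. green cactus in the blue pot, released (horizontal distance between green_cactus and blue_pot below 0.01 m and z of green_cactus in the frame of blue_pot between 0.003 and 0.008 m and angle between green_cactus's own z axis and vertical below 0.12 rad and contact force between the fingers and green_cactus below 0.1 N and linear speed of green_cactus below 0.03 m/s), for 0.2 s.
At the end, for the whole second after the job is handed in: Saucer within 15 mm of the cork mat's centre, terracotta pot flat in it, red-topped cactus on that pot's inner floor; blue pot within 15 mm of the slate coaster's centre, green cactus on its inner floor (nested parts within 10 mm); all within 7 degrees of upright, released, at rest (all of step 1 and all of step 2 and all of step 3 and all of step 4 and all of step 5); the robot touches nothing.
It fails at once if mouse pushed more than 20 mm (distance of mouse from where it was at the start of the episode above 0.02 m).
It fails at once if concrete pot pushed more than 20 mm or tipped (distance of concrete_pot from where it was at the start of the episode above 0.02 m or angle between concrete_pot's own z axis and vertical above 0.35 rad).
It fails at once if a piece dropped (falling freely faster than 0.7 m/s, about 25 mm) ((contact force between anything else and saucer below 0.02 N and linear speed of saucer above 0.7 m/s) or (contact force between anything else and terracotta_pot below 0.02 N and linear speed of terracotta_pot above 0.7 m/s) or (contact force between anything else and red_cactus below 0.02 N and linear speed of red_cactus above 0.7 m/s) or (contact force between anything else and blue_pot below 0.02 N and linear speed of blue_pot above 0.7 m/s) or (contact force between anything else and green_cactus below 0.02 N and linear speed of green_cactus above 0.7 m/s)).
It also fails if it takes over 138 s, if anything falls off the work surface, if the arm or the gripper's body presses on something with over 40 N, if the wrist force passes 120 N, or if a joint passes its speed limit or range.

### The arm

A 6-joint arm with a two-finger parallel gripper is mounted at the origin on the work surface. World frame = base frame: x ahead of the robot, y to its left, z up, the work surface at z = 0. Lengths are in m, angles in rad, forces in N, time in s.
With the tool pointing down it reaches from about 0.3 to 0.875 m from the base axis. Payload 6.4 kg.
Tool frame: the origin (TCP) lies at the very end of the fingers, on their centre line; the grasp point (between the pads) lies 19 mm behind it; z points along the fingers, y is the line along which they close (so a half turn about z gives the same grasp; the last joint's range is limited). The gripper opens to 85 mm and grips with 20 to 120 N. Pads are 22 mm wide; open, the fingers measure 114 mm over their backs; the gripper's body (76 mm by 85 mm) begins 54 mm behind the grasp point. The pads swing forward as they close: fully open they stand 13 mm farther back than shut.
Start: joints at [-1.494, 0.181, 1.607, -0, 1.354, -0.206], TCP at [0.16, -0.552, 0.231] pointing down, gripper open.
Joint ranges: [-2.99, 2.99], [-0.89, 2.07], [0.3, 2.58], [-1.14, 4.28], [0, 2.63], [-3.12, 3.12]. Speed limits (rad/s): [2.57, 2.57, 3.01, 3.14, 3.14, 3.14].

### API

Orientations are given as a unit quaternion [w, x, y, z].
In Python, from bench import ctrl gives the robot as it stands.
- The arm moves only by the tool jog_arm, never from a script. Its argument "series" is a list that holds one entry, the list of rows, each a list of 7 numbers: the shift along the tool's x, y, z in mm, then the turn, a rotation vector about the tool's x, y, z in rad, then the finger opening in mm, from 0 to 85.4. In form: [[[tx, ty, tz, rx, ry, rz, gripper], ...]]. A call has exactly 10 rows; each row shifts and turns the commanded pose from where the row before left it, along the tool's axes as they then stand; what a row does not reach is not made up. A row lasts 1/10 s, in which the tool goes at most 50 mm and 8.59 degrees, less where a joint would pass 70% of its speed; a pose out of reach is approached as far as the arm can. A call with a gripper value outside its range is refused whole. The fingers move at their own pace and stop on an object; the grip force is fixed at half the most. Time passes only in rows, so rows that do not move let the fingers close, or fill a call up. It gives the time, the measured TCP pose, the force, the opening and the grip force at its end, in the units of the state.
- ctrl.get_obs(): the state, without advancing time (a new reading comes with each control period).
- ctrl.camera(name): name is "side" or "top"; returns a dict with "frame" (400x640x3 uint8, blue, green, red), "z_map" (400x640 float32, m along the optical axis (not along the pixel's ray), 0 where there is no reading), "fx", "fy", "cx", "cy" (pixels), "xyz" and "rotation" of the camera in the world. Camera axes: x right, y down, z forward; pixel columns grow to the right and rows downward; lengths in m; the calibration is good to about 2 mm. A picture is of the moment at which its call begins.
- ctrl.hand_in(): hands the job in; it is judged then, once.
The state is a dict: "time_s": time; "q": joint angles; "dq": joint speeds; "joint_efforts": joint torques, N m; "eef_pos": TCP position; "eef_rot": TCP orientation; "wrist_force": force on the tool from outside, world axes, zero at the start; "torque": the same for the moment, N m; "opening": opening from 0.0 (shut) to 1.0 (fully open); "grasp_force": force on a finger pad.
Only numpy, scipy, OpenCV 4.12 (cv2) and the standard library are available. Lean on these libraries where they do the work, as an engineer would, in place of code of your own. Each camera call takes 0.05 s, during which the arm holds its last target. There are 200 camera calls.

## Working session

There is one attempt and no reset: what is moved stays moved. The work goes in short steps, Python scripts to look and compute and a tool call to move; the robot and the scene stay as the last step left them, time stands still between calls to the robot, and variables do not carry over. Pictures are saved under pics/ and viewed, at most 14 in all, crops included, and the job is handed in when it is done.

Besides the shell and the picture viewer there is one more tool, called after "Request:" as name(argument=value, ...), one argument or row to a line, values as JSON. jog_arm: Moves the arm, as the interface text tells. Its arguments: {"type":"object","properties":{"series":{"type":"array"}},"required":["series"]}

```bash
mkdir -p pics; ls
cat > h.py <<'E'
import numpy as np, cv2
from bench import ctrl
def snap(name, fn):
    c=ctrl.camera(name); cv2.imwrite(f'pics/{fn}.png',c['frame']); np.savez(f'pics/{fn}.npz',**{k:np.array(v) for k,v in c.items()}); return c
def cloud(c):
    R=np.array(c['rotation']); 
    if R.shape!=(3,3):
        from scipy.spatial.transform import Rotation as Ro
        R=Ro.from_quat(np.roll(R,-1)).as_matrix()
    z=c['z_map']; v,u=np.mgrid[:z.shape[0],:z.shape[1]]
    P=np.stack([(u-c['cx'])/c['fx']*z,(v-c['cy'])/c['fy']*z,z],-1)@R.T+np.array(c['xyz'])
    P[z==0]=np.nan
    return P
E
python3 - <<'E'
from h import *
for n in('top','side'):
    c=snap(n,n+'0'); print(n,c['fx'],c['fy'],c['cx'],c['cy'],c['xyz'],c['rotation'])
print(ctrl.get_obs())
E
```

```text
pics
top 490.6181670180157 490.6181670180157 312.37444488551506 200.51600816606734 [0.41605908 0.00889314 1.54131689] [-0.01646369  0.70776207 -0.70568939  0.02835988]
side 407.29783165685603 407.29783165685603 324.75040823402435 197.61540875889045 [0.04944566 0.5620548  0.72025567] [ 0.13509969 -0.31536177  0.86502901 -0.36608721]
{'time_s': 0.1, 'q': array([-1.49430763e+00,  1.81460400e-01,  1.60788293e+00,  4.12289713e-05,
        1.35383671e+00, -2.06265917e-01]), 'dq': array([ 0.0012194 , -0.00080596, -0.00399912, -0.00100435,  0.00102524,
       -0.00091777]), 'joint_efforts': array([ 8.83326647e-04, -4.45878088e+01, -3.52237809e+01, -2.44092071e-04,
        4.13913396e-03, -9.63494074e-06]), 'eef_pos': array([ 0.16043593, -0.5516519 ,  0.23048995]), 'eef_rot': array([-7.90719178e-04,  9.90023179e-01,  1.40902359e-01,  7.15509319e-05]), 'wrist_force': array([-0.84926296, -0.08389614, -1.30049645]), 'torque': array([ 0.0311706 , -0.02082355,  0.00307044]), 'grasp_force': 0.0, 'opening': 0.9967091345257029}
```

View pics/top0.png

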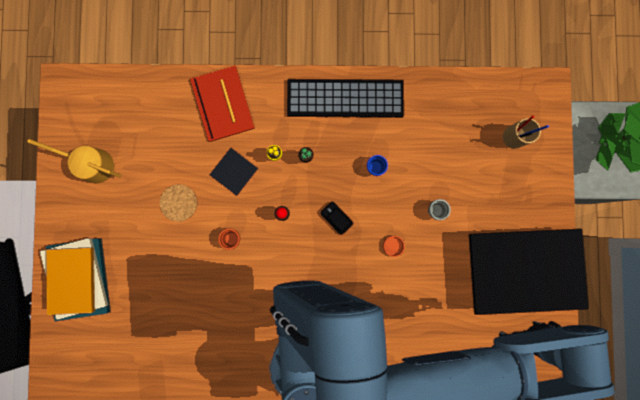

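View pics/side0.png

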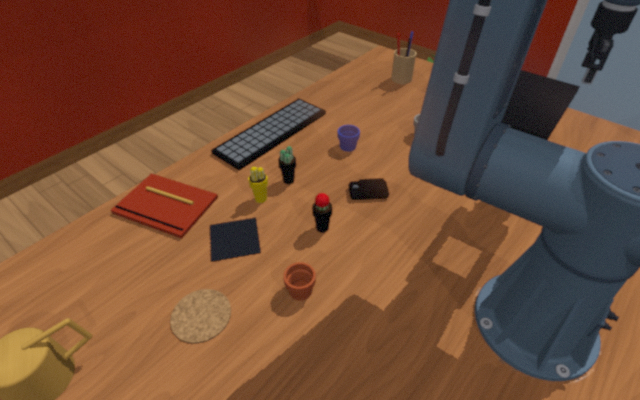

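The top view shows the saucer at (391,246), terracotta pot (229,239), mat (178,203), red cactus (282,213), green cactus (306,155), yellow look-alike (275,153), blue pot (377,165), slate (233,171), concrete pot (440,210) and mouse (336,218). The side view agrees, but the arm hides the saucer. Next I'll measure positions from depth.

```bash
cat > m.py <<'E'
from h import *
c=dict(np.load('pics/top0.npz')); P=cloud(c)
f=c['frame']
cs={'saucer':(391,246),'tpot':(229,239),'red':(282,213),'green':(306,155),'yellow':(275,153),'blue':(377,165),'conc':(440,210),'mouse':(336,218)}
print('desk z',[round(float(np.nanmedian(P[v-3:v+4,u-3:u+4,2])),4) for u,v in((330,260),(250,220),(340,180),(420,180))])
for n,(u,v) in cs.items():
    r=20 if n!='yellow' and n!='green' else 15
    Q=P[v-r:v+r+1,u-r:u+r+1].reshape(-1,3); H=Q[:,2]
    zt=np.nanmax(H); 
    lo={'saucer':.01,'tpot':.036,'blue':.036,'conc':.036,'red':.05,'green':.05,'yellow':.05,'mouse':.01}[n]
    M=Q[H>lo]; M=M[:,:2].astype(np.float32)
    (x,y),rad=cv2.minEnclosingCircle(M)
    print(n,'zmax %.3f'%zt,'n',len(M),'circ',round(x,4),round(y,4),round(rad,4),'mean',M.mean(0).round(4),'zc',P[v,u,2].round(4))
hsv=cv2.cvtColor(f,cv2.COLOR_BGR2HSV)
for n,(u,v),r in(('mat',(178,203),26),('slate',(233,171),30)):
    Q=P[v-r:v+r+1,u-r:u+r+1]; g=f[v-r:v+r+1,u-r:u+r+1].astype(int)
    print(n,'centre colour',g[r,r],'edge',g[0,0], 'z',np.nanmedian(Q[r-5:r+5,r-5:r+5,2]))
    d=np.linalg.norm(g-np.median(g[r-6:r+7,r-6:r+7].reshape(-1,3),0),axis=2)
    m=((d<(60 if n=='mat' else 40))).astype(np.uint8); m=cv2.morphologyEx(m,cv2.MORPH_OPEN,np.ones((3,3)))
    k,l,s,ce=cv2.connectedComponentsWithStats(m); i=l[r,r]; cn,_=cv2.findContours((l==i).astype(np.uint8),0,2)
    print(' px',ce[i]+[u-r,v-r],s[i],cv2.minAreaRect(cn[0]))
    print(' xyz',np.nanmean(Q[l==i],0).round(4))
big=[cv2.resize(f[v-25:v+25,u-33:u+33],None,fx=6,fy=6,interpolation=2) for u,v in(cs['saucer'],cs['tpot'])]
big2=[cv2.resize(f[v-25:v+25,u-33:u+33],None,fx=6,fy=6,interpolation=2) for u,v in((205,187),cs['green'])]
cv2.imwrite('pics/crop0.png',np.vstack([np.hstack(big),np.hstack(big2)])[:600,:800])
u,v=cs['saucer'];print((P[v-1:v+2,u-14:u+15,2]*1000).round())
E
python3 m.py
```

```text
desk z [0.0009, 0.0013, 0.0008, 0.0004]
saucer zmax 0.029 n 130 circ 0.3874 -0.2707 0.0638 mean [ 0.3728 -0.2708] zc -0.0003
tpot zmax 0.063 n 154 circ 0.3945 0.235 0.0319 mean [0.394 0.237] zc 0.0072
red zmax 0.117 n 181 circ 0.4721 0.0757 0.0226 mean [0.4712 0.0747] zc 0.1128
green zmax 0.112 n 189 circ 0.6505 0.0052 0.0234 mean [0.6474 0.005 ] zc 0.0961
yellow zmax 0.115 n 194 circ 0.6549 0.1013 0.0235 mean [0.6525 0.0999] zc 0.1001
blue zmax 0.067 n 169 circ 0.6204 -0.2138 0.0322 mean [ 0.6216 -0.2153] zc -0.0017
conc zmax 0.063 n 187 circ 0.4847 -0.4034 0.0328 mean [ 0.4858 -0.4059] zc 0.0033
mouse zmax 0.042 n 584 circ 0.4521 -0.0845 0.0597 mean [ 0.4594 -0.091 ] zc 0.0312
mat centre colour [ 73 136 194] edge [ 51 122 208] z 0.004945143370614802
 px [177.9796719  203.00606277] [   0    0   53   53 2804] ((26.0, 26.0), (52.0, 52.0), 90.0)
 xyz [0.5047 0.4033 0.0027]
slate centre colour [37 32 30] edge [ 46 104 188] z 0.004121983672210838
 px [233.170194   171.16843034] [   8    8   45   45 1134] ((30.185588836669922, 30.141921997070312), (33.830299377441406, 33.830299377441406), 37.405357360839844)
 xyz [0.6052 0.2323 0.0049]
[[ 0.  2.  2.  3.  1.  5. 14. 22.  5. 15.  6.  2. -0.  4. -1.  4.  4.  6.
   3. 12. 10.  1.  5.  4. 12.  3. 18. 23. -6.]
 [-4. -3.  2. -0.  1.  4. 10. 21. -3.  8.  9.  3.  4.  7. -0. 10.  4.  7.
   4.  5.  2.  1. 10.  4.  3. 12. 23. 25.  6.]
 [-1.  1.  2. -0. -2.  4. 14. 26.  5.  4.  5.  7.  1.  6.  2.  7.  7.  2.
   7.  4. 13.  6.  5.  6.  6.  5. 17. 20. -3.]]
```

View pics/crop0.png

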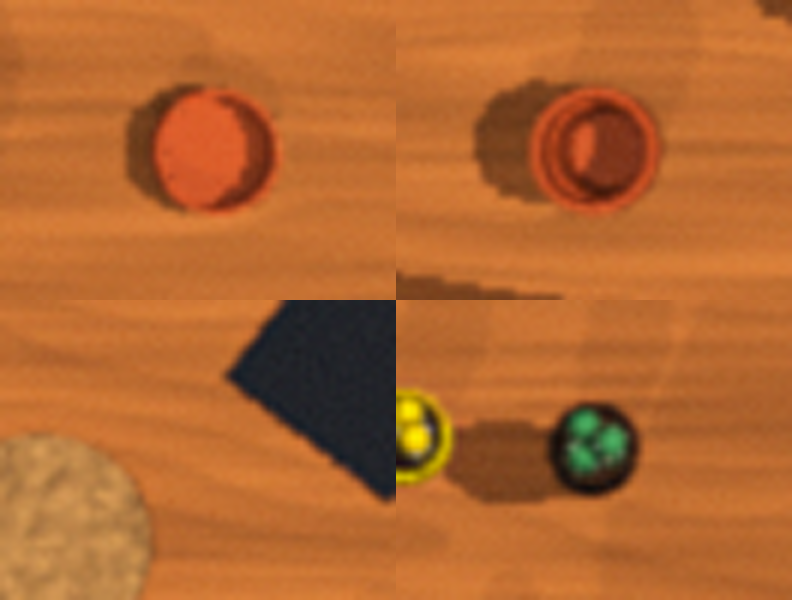

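The crop shows the saucer standing upright, with its rim centred near (393.5,245.6). The terracotta pot is centred at (228.6,238.7) and the green cactus collar at (305.6,154.4). One more crop covers the other pieces.

Run:
```python
from h import *
f=cv2.imread('pics/top0.png')
b=[cv2.resize(f[v-25:v+25,u-33:u+33],None,fx=6,fy=6,interpolation=2) for u,v in((282,213),(377,165),(178,203),(233,171))]
cv2.imwrite('pics/crop1.png',np.vstack([np.hstack(b[:2]),np.hstack(b[2:])]))
```

```text
(no output)
```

View pics/crop1.png

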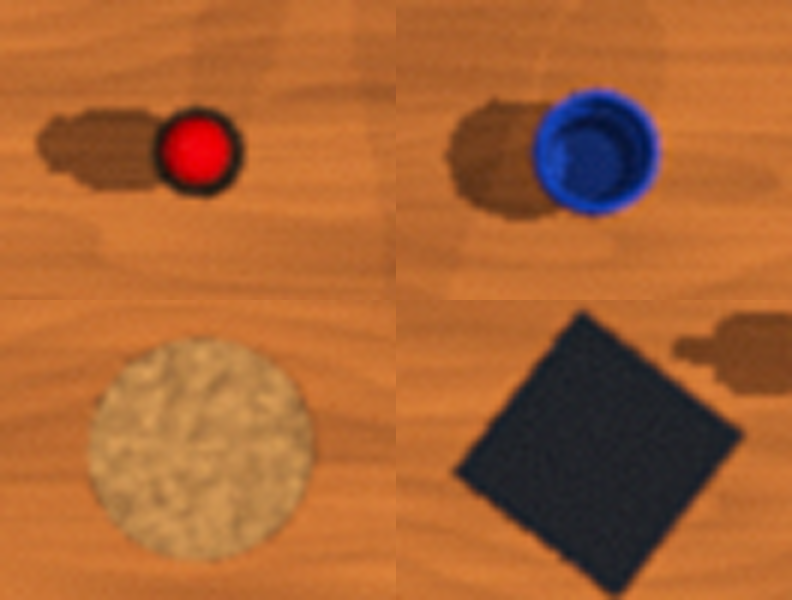

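The crop puts the red collar at (281.7,212.9), blue rim at (377.0,164.9), mat at (178.1,202.3) and slate at (233.5,171.2). I'll intersect those pixel rays with the known heights.

```bash
cat >> h.py <<'E'
def ray(c,u,v,h):
    from scipy.spatial.transform import Rotation as Ro
    R=np.array(c['rotation']); R=R if R.shape==(3,3) else Ro.from_quat(np.roll(R,-1)).as_matrix()
    d=R@np.array([(u-c['cx'])/c['fx'],(v-c['cy'])/c['fy'],1]); o=np.array(c['xyz'])
    return (o+d*(h-o[2])/d[2])[:2].round(4)
E
python3 - <<'E'
from h import *
c=dict(np.load('pics/top0.npz'))
for n,u,v,h in(('saucer',393.5,245.6,.02),('tpot',228.6,238.7,.056),('red',281.7,212.9,.072),('blue',377,164.9,.056),('green',305.6,154.4,.072),('mat',178.1,202.3,.004),('slate',233.5,171.2,.004)): print(n,ray(c,u,v,h))
E
```

```text
saucer [ 0.3736 -0.2683]
tpot [0.3943 0.236 ]
red [0.4719 0.076 ]
blue [ 0.6201 -0.2132]
green [0.6488 0.0051]
mat [0.5067 0.4028]
slate [0.6052 0.2313]
```

Request:
jog_arm(
  series=[
    [[0, 0, 0, 0, 0, 0.1415, 85], [0, 0, 0, 0, 0, 0.1415, 85], [26.5, -35.5, 0, 0, 0, 0, 85], [26.5, -35.5, 0, 0, 0, 0, 85], [26.5, -35.5, 0, 0, 0, 0, 85], [26.5, -35.5, 0, 0, 0, 0, 85], [26.5, -35.5, 0, 0, 0, 0, 85], [26.5, -35.5, 10, 0, 0, 0, 85], [26.5, -35.5, 20, 0, 0, 0, 85], [26.5, -35.5, 20, 0, 0, 0, 85]],
  ],
)

```text
time_s: 1.1
eef_pos: [0.3734, -0.2668, 0.181]
eef_rot: [0.0, 1.0, -0.0, 0.0]
wrist_force: [-0.0, 0.4, -1.0]
opening: 0.996
grasp_force: 0.0
```

Request:
jog_arm(
  series=[
    [[0, 0, 40, 0, 0, 0, 85], [0, 0, 40, 0, 0, 0, 85], [0, 0, 40, 0, 0, 0, 85], [0, 0, 30, 0, 0, 0, 85], [0, 0, 15, 0, 0, 0, 85], [0, 0, 7, 0, 0, 0, 85], [0, 0, 5, 0, 0, 0, 85], [0, 0, 0, 0, 0, 0, 85], [0, 0, 0, 0, 0, 0, 60], [0, 0, 0, 0, 0, 0, 60]],
  ],
)

```text
time_s: 2.1
eef_pos: [0.3732, -0.269, 0.0061]
eef_rot: [0.001, 1.0, 0.0, 0.0]
wrist_force: [-4.5, 3.8, 13.8]
opening: 0.741
grasp_force: 62.4
```

Request:
jog_arm(
  series=[
    [[0, 0, 0, 0, 0, 0, 50], [0, 0, 0, 0, 0, 0, 50], [0, 0, 0, 0, 0, 0, 50], [0, 0, 0, 0, 0, 0, 50], [0, 0, -3, 0, 0, 0, 50], [0, 0, -10, 0, 0, 0, 50], [0, 0, -20, 0, 0, 0, 50], [0, 0, 0, 0, 0, 0, 50], [0, 0, 0, 0, 0, 0, 50], [0, 0, 0, 0, 0, 0, 50]],
  ],
)

```text
time_s: 3.1
eef_pos: [0.3722, -0.2679, 0.0369]
eef_rot: [-0.0, 1.0, -0.0, -0.0]
wrist_force: [1.4, -0.7, -0.4]
opening: 0.739
grasp_force: 65.7
```

Run:
```python
from h import *
c=snap('side','side1'); print(ray(c,324,197,0))
from scipy.spatial.transform import Rotation as Ro
R=Ro.from_quat(np.roll(c['rotation'],-1)).as_matrix()
p=R.T@(np.array([.372,-.268,.035])-c['xyz']); u=int(p[0]/p[2]*c['fx']+c['cx']);v=int(p[1]/p[2]*c['fy']+c['cy']);print(u,v)
v=min(max(v,40),360);u=min(max(u,60),580)
cv2.imwrite('pics/side1c.png',cv2.resize(c['frame'][v-40:v+40,u-53:u+53],None,fx=7,fy=7,interpolation=2))
```

```text
[ 0.5336 -0.0061]
434 162
```

View pics/side1c.png

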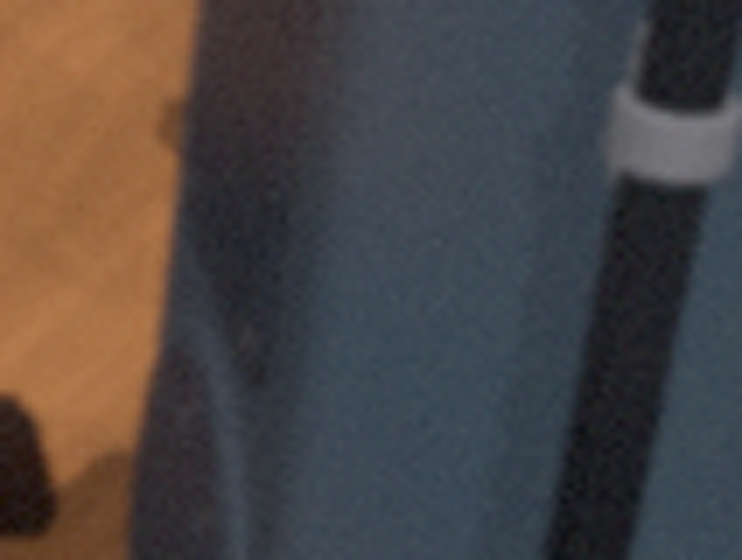

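The arm hides the saucer here, but the steady 65 N grip says it is held. Lifting and carrying it to the mat.

Request:
jog_arm(
  series=[
    [[0, 0, -25, 0, 0, 0, 50], [0, 0, -40, 0, 0, 0, 50], [0, 0, -40, 0, 0, 0, 50], [0, 0, -30, 0, 0, 0, 50], [5, -25, -5, 0, 0, 0, 50], [8, -40, 0, 0, 0, 0, 50], [8, -40, 0, 0, 0, 0, 50], [8, -40, 0, 0, 0, 0, 50], [8, -40, 0, 0, 0, 0, 50], [8, -40, 0, 0, 0, 0, 50]],
  ],
)

```text
time_s: 4.15
eef_pos: [0.4172, -0.0415, 0.1766]
eef_rot: [-0.0, 1.0, -0.0, -0.0]
wrist_force: [0.8, -0.4, 0.7]
opening: 0.741
grasp_force: 66.1
```

Request:
jog_arm(
  series=[
    [[8, -40, 0, 0, 0, 0, 50], [8, -40, 0, 0, 0, 0, 50], [8, -40, 0, 0, 0, 0, 50], [8, -40, 0, 0, 0, 0, 50], [8, -40, 0, 0, 0, 0, 50], [8, -40, 0, 0, 0, 0, 50], [8, -40, 0, 0, 0, 0, 50], [8, -40, 0, 0, 0, 0, 50], [8, -40, 0, 0, 0, 0, 50], [8, -40, 0, 0, 0, 0, 50]],
  ],
)

```text
time_s: 5.15
eef_pos: [0.4972, 0.3583, 0.1759]
eef_rot: [0.0, 1.0, -0.0, -0.001]
wrist_force: [-0.7, -0.1, -0.7]
opening: 0.739
grasp_force: 66.1
```

Approaching the mat and pausing just above it to look.

Request:
jog_arm(
  series=[
    [[5, -25, 0, 0, 0, 0, 50], [4.5, -18, 20, 0, 0, 0, 50], [0, 0, 40, 0, 0, 0, 50], [0, 0, 40, 0, 0, 0, 50], [0, 0, 30, 0, 0, 0, 50], [0, 0, 15, 0, 0, 0, 50], [0, 0, 0, 0, 0, 0, 50], [0, 0, 0, 0, 0, 0, 50], [0, 0, 0, 0, 0, 0, 50], [0, 0, 0, 0, 0, 0, 50]],
  ],
)

```text
time_s: 6.15
eef_pos: [0.5085, 0.4005, 0.0345]
eef_rot: [-0.001, 1.0, -0.0, 0.002]
wrist_force: [0.6, 0.9, 0.2]
opening: 0.74
grasp_force: 66.1
```

Run:
```python
from h import *
c=snap('side','side2')
cv2.imwrite('pics/side2c.png',cv2.resize(c['frame'][250:350,140:270],None,fx=6,fy=6,interpolation=2))
P=cloud(c); f=c['frame'].astype(int)
# terracotta pixels
h=cv2.cvtColor(c['frame'],cv2.COLOR_BGR2HSV)
s=P[...,2]; m=(np.hypot(P[...,0]-.507,P[...,1]-.403)<.045)&(s>.012)&(s<.06)
print(ctrl.get_obs()['eef_pos'])
```

```text
[0.50828285 0.40033415 0.03418314]
```

View pics/side2c.png

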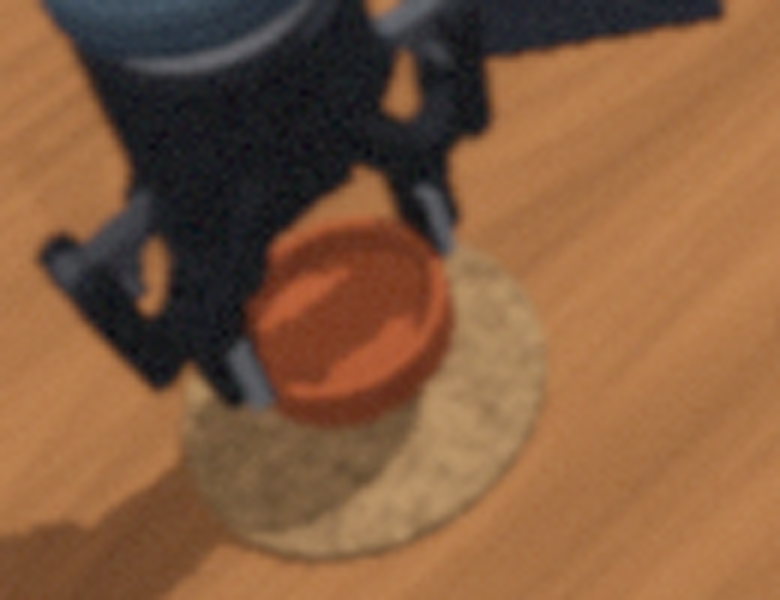

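The saucer hangs level over the mat at about (345,320) in the crop. Lowering it while watching the force.

Request:
jog_arm(
  series=[
    [[0, 0, 12, 0, 0, 0, 50], [0, 0, 7, 0, 0, 0, 50], [0, 0, 3, 0, 0, 0, 50], [0, 0, 1, 0, 0, 0, 50], [0, 0, 1, 0, 0, 0, 50], [0, 0, 0, 0, 0, 0, 50], [0, 0, 0, 0, 0, 0, 50], [0, 0, 0, 0, 0, 0, 50], [0, 0, 0, 0, 0, 0, 50], [0, 0, 0, 0, 0, 0, 50]],
  ],
)

```text
time_s: 7.2
eef_pos: [0.5064, 0.3994, 0.0103]
eef_rot: [0.001, 1.0, 0.0, -0.001]
wrist_force: [-9.5, -6.8, 20.7]
opening: 0.739
grasp_force: 68.3
```

Request:
jog_arm(
  series=[
    [[0, 0, -0.5, 0, 0, 0, 50], [0, 0, 0, 0, 0, 0, 70], [0, 0, 0, 0, 0, 0, 85], [0, 0, 0, 0, 0, 0, 85], [0, 0, 0, 0, 0, 0, 85], [0, 0, 0, 0, 0, 0, 85], [0, 0, -10, 0, 0, 0, 85], [0, 0, -25, 0, 0, 0, 85], [0, 0, -40, 0, 0, 0, 85], [0, 0, -45, 0, 0, 0, 85]],
  ],
)

```text
time_s: 8.2
eef_pos: [0.5062, 0.3992, 0.1294]
eef_rot: [0.001, 1.0, -0.0, -0.001]
wrist_force: [0.9, -0.0, -0.2]
opening: 0.996
grasp_force: 0.0
```

Request:
jog_arm(
  series=[
    [[-22.4, 32.6, -10, 0, 0, 0, 85], [-22.4, 32.6, 0, 0, 0, 0, 85], [-22.4, 32.6, 0, 0, 0, 0, 85], [-22.4, 32.6, 0, 0, 0, 0, 85], [-22.3, 32.8, 0, 0, 0, 0, 85], [0, 0, 20, 0, 0, 0, 85], [0, 0, 20, 0, 0, 0, 85], [0, 0, 0, 0, 0, 0, 85], [0, 0, 0, 0, 0, 0, 85], [0, 0, 0, 0, 0, 0, 85]],
  ],
)

```text
time_s: 9.2
eef_pos: [0.3961, 0.237, 0.1]
eef_rot: [-0.0, 1.0, 0.0, 0.001]
wrist_force: [-0.2, -0.2, 0.1]
opening: 0.994
grasp_force: 0.0
```

Run:
```python
from h import *
c=snap('top','top1'); print(ctrl.get_obs()['eef_pos'])
f=c['frame']; 
a=cv2.resize(f[178:228,145:211],None,fx=6,fy=6,interpolation=2)
b=cv2.resize(f[214:264,196:262],None,fx=6,fy=6,interpolation=2)
cv2.imwrite('pics/crop2.png',np.hstack([a,b]))
```

```text
[0.39614936 0.23700024 0.09993149]
```

View pics/crop2.png

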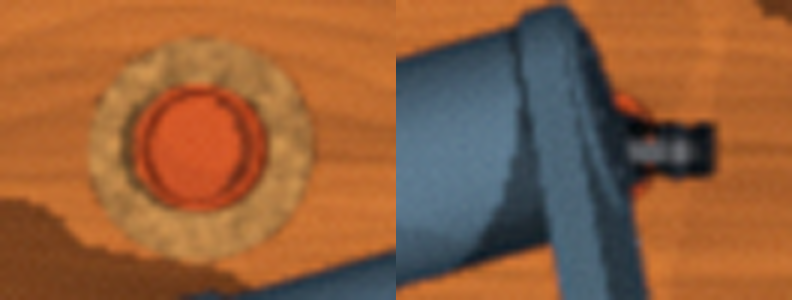

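The saucer is upright on the mat, with its centre at about (177.9,202.3), or roughly (0.5065,0.399). Now grasping the pot.

Request:
jog_arm(
  series=[
    [[-1.8, 1, 25, 0, 0, 0, 85], [0, 0, 30, 0, 0, 0, 85], [0, 0, 15, 0, 0, 0, 85], [0, 0, 8, 0, 0, 0, 85], [0, 0, 0, 0, 0, 0, 85], [0, 0, 0, 0, 0, 0, 70], [0, 0, 0, 0, 0, 0, 50], [0, 0, 0, 0, 0, 0, 50], [0, 0, 0, 0, 0, 0, 50], [0, 0, 0, 0, 0, 0, 50]],
  ],
)

```text
time_s: 10.25
eef_pos: [0.3947, 0.236, 0.0225]
eef_rot: [-0.0, 1.0, -0.0, 0.001]
wrist_force: [-1.0, 0.3, 5.4]
opening: 0.708
grasp_force: 63.2
```

Request:
jog_arm(
  series=[
    [[0, 0, -3, 0, 0, 0, 50], [0, 0, -20, 0, 0, 0, 50], [0, 0, -40, 0, 0, 0, 50], [0, 0, -40, 0, 0, 0, 50], [22, -32, 0, 0, 0, 0, 50], [22, -32, 0, 0, 0, 0, 50], [22, -32, 0, 0, 0, 0, 50], [22, -32, 0, 0, 0, 0, 50], [22, -32, 0, 0, 0, 0, 50], [0, 0, 0, 0, 0, 0, 50]],
  ],
)

```text
time_s: 11.25
eef_pos: [0.5055, 0.3988, 0.1239]
eef_rot: [-0.001, 1.0, 0.001, 0.001]
wrist_force: [0.3, -0.7, -0.6]
opening: 0.706
grasp_force: 65.9
```

Request:
jog_arm(
  series=[
    [[1, 0, 20, 0, 0, 0, 50], [0, 0, 35, 0, 0, 0, 50], [0, 0, 25, 0, 0, 0, 50], [0, 0, 5, 0, 0, 0, 50], [0, 0, 0, 0, 0, 0, 50], [0, 0, 0, 0, 0, 0, 50], [0, 0, 0, 0, 0, 0, 50], [0, 0, 0, 0, 0, 0, 50], [0, 0, 0, 0, 0, 0, 50], [0, 0, 0, 0, 0, 0, 50]],
  ],
)

```text
time_s: 12.25
eef_pos: [0.5045, 0.3956, 0.0391]
eef_rot: [-0.0, 1.0, -0.0, 0.0]
wrist_force: [-0.1, 0.1, -1.6]
opening: 0.709
grasp_force: 69.2
```

Request:
jog_arm(
  series=[
    [[0, 0, 3, 0, 0, 0, 50], [0, 0, 2, 0, 0, 0, 50], [0, 0, 1, 0, 0, 0, 50], [0, 0, 1, 0, 0, 0, 50], [0, 0, 0.5, 0, 0, 0, 50], [0, 0, 0, 0, 0, 0, 50], [0, 0, 0, 0, 0, 0, 50], [0, 0, 0, 0, 0, 0, 50], [0, 0, 0, 0, 0, 0, 50], [0, 0, 0, 0, 0, 0, 50]],
  ],
)

```text
time_s: 13.25
eef_pos: [0.5045, 0.3956, 0.0314]
eef_rot: [-0.0, 1.0, -0.0, 0.0]
wrist_force: [0.3, 0.8, -2.2]
opening: 0.709
grasp_force: 69.2
```

Request:
jog_arm(
  series=[
    [[1, -1.7, 0, 0, 0, 0, 50], [1, -1.7, 0, 0, 0, 0, 50], [0, 0, 0, 0, 0, 0, 50], [0, 0, 0.5, 0, 0, 0, 50], [0, 0, 0.5, 0, 0, 0, 50], [0, 0, 0.5, 0, 0, 0, 50], [0, 0, 0, 0, 0, 0, 50], [0, 0, 0, 0, 0, 0, 50], [0, 0, 0, 0, 0, 0, 50], [0, 0, 0, 0, 0, 0, 50]],
  ],
)

```text
time_s: 14.25
eef_pos: [0.5066, 0.399, 0.0301]
eef_rot: [-0.0, 1.0, -0.0, 0.0]
wrist_force: [-1.7, -1.3, 2.7]
opening: 0.706
grasp_force: 69.5
```

Contact. Releasing.

Request:
jog_arm(
  series=[
    [[0, 0, 0, 0, 0, 0, 70], [0, 0, 0, 0, 0, 0, 85], [0, 0, 0, 0, 0, 0, 85], [0, 0, 0, 0, 0, 0, 85], [0, 0, 0, 0, 0, 0, 85], [0, 0, -10, 0, 0, 0, 85], [0, 0, -30, 0, 0, 0, 85], [0, 0, -40, 0, 0, 0, 85], [0, 0, -40, 0, 0, 0, 85], [0, 0, -10, 0, 0, 0, 85]],
  ],
)

```text
time_s: 15.25
eef_pos: [0.5093, 0.4006, 0.1667]
eef_rot: [-0.002, 1.0, -0.0, 0.004]
wrist_force: [0.3, -0.0, 0.5]
opening: 0.995
grasp_force: 0.0
```

Request:
jog_arm(
  series=[
    [[-3.9, 36, 0, 0, 0, 0, 85], [-3.9, 36, 0, 0, 0, 0, 85], [-3.9, 36, 0, 0, 0, 0, 85], [-3.9, 36, 0, 0, 0, 0, 85], [-3.9, 36, 0, 0, 0, 0, 85], [-3.9, 36, 0, 0, 0, 0, 85], [-3.9, 36, 0, 0, 0, 0, 85], [-3.9, 36, 0, 0, 0, 0, 85], [-3.9, 36, 0, 0, 0, 0, 85], [0, 0, 0, 0, 0, 0, 85]],
  ],
)

```text
time_s: 16.25
eef_pos: [0.471, 0.0716, 0.1601]
eef_rot: [0.001, 1.0, -0.002, 0.0]
wrist_force: [0.6, 0.1, 1.1]
opening: 0.999
grasp_force: 0.0
```

Run:
```python
from h import *
c=snap('top','top2'); print(ctrl.get_obs()['eef_pos'])
f=c['frame']; s=snap('side','side3')['frame']
a=cv2.resize(f[178:228,145:211],None,fx=6,fy=6,interpolation=2)
b=cv2.resize(s[265:345,147:253],None,fx=3.75,fy=3.75,interpolation=2)
cv2.imwrite('pics/crop3.png',np.hstack([a,b[:300]]))
P=cloud(c);Q=P[182:222,158:198].reshape(-1,3);M=Q[Q[:,2]>.048];print(len(M),cv2.minEnclosingCircle(M[:,:2].astype(np.float32)),np.median(M[:,2]))
```

```text
[0.47124683 0.07324911 0.1601221 ]
162 ((0.5058637857437134, 0.3963160812854767), 0.03286982700228691) 0.06276767013761086
```

View pics/crop3.png

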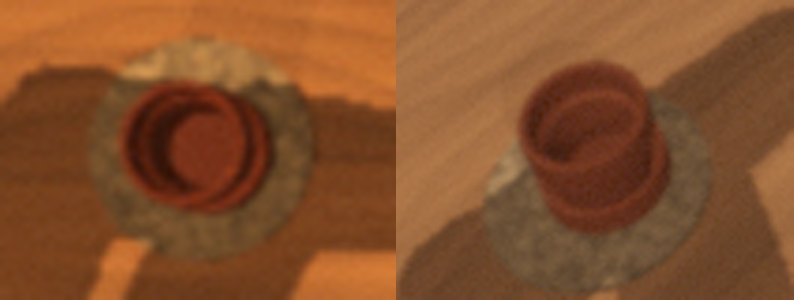

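The pot sits upright in the saucer, with its rim near (176.1,202.1), or about (0.506,0.398). Now grasping the red cactus.

Request:
jog_arm(
  series=[
    [[0.7, -2.8, 20, 0, 0, 0, 85], [0, 0, 30, 0, 0, 0, 85], [0, 0, 30, 0, 0, 0, 85], [0, 0, 20, 0, 0, 0, 85], [0, 0, 8, 0, 0, 0, 85], [0, 0, 0, 0, 0, 0, 85], [0, 0, 0, 0, 0, 0, 85], [0, 0, 0, 0, 0, 0, 85], [0, 0, 0, 0, 0, 0, 85], [0, 0, 0, 0, 0, 0, 85]],
  ],
)

```text
time_s: 17.35
eef_pos: [0.4726, 0.0777, 0.0525]
eef_rot: [0.0, 1.0, -0.0, 0.001]
wrist_force: [-0.3, -0.2, 1.0]
opening: 0.998
grasp_force: 0.0
```

Request:
jog_arm(
  series=[
    [[0, 0, 0, 0, 0, 0, 70], [0, 0, 0, 0, 0, 0, 60], [0, 0, 0, 0, 0, 0, 50], [0, 0, 0, 0, 0, 0, 40], [0, 0, 0, 0, 0, 0, 30], [0, 0, 0, 0, 0, 0, 30], [0, 0, 0, 0, 0, 0, 30], [0, 0, 0, 0, 0, 0, 30], [0, 0, 0, 0, 0, 0, 30], [0, 0, 0, 0, 0, 0, 30]],
  ],
)

```text
time_s: 18.35
eef_pos: [0.4724, 0.0776, 0.0523]
eef_rot: [0.0, 1.0, -0.0, 0.0]
wrist_force: [-1.2, -0.5, 5.1]
opening: 0.515
grasp_force: 61.0
```

Request:
jog_arm(
  series=[
    [[0, 0, -5, 0, 0, 0, 30], [0, 0, -20, 0, 0, 0, 30], [0, 0, -40, 0, 0, 0, 30], [0, 0, -40, 0, 0, 0, 30], [3, -25, 0, 0, 0, 0, 30], [4, -40, 0, 0, 0, 0, 30], [4, -40, 0, 0, 0, 0, 30], [4, -40, 0, 0, 0, 0, 30], [4, -40, 0, 0, 0, 0, 30], [4, -40, 0, 0, 0, 0, 30]],
  ],
)

```text
time_s: 19.35
eef_pos: [0.4946, 0.3044, 0.1566]
eef_rot: [0.0, 1.0, -0.0, -0.0]
wrist_force: [1.3, 0.5, -0.7]
opening: 0.511
grasp_force: 61.2
```

Request:
jog_arm(
  series=[
    [[4, -40, 0, 0, 0, 0, 30], [4, -31, 0, 0, 0, 0, 30], [3, -25, 0, 0, 0, 0, 30], [0, 0, 0, 0, 0, 0, 30], [0, 0, 0, 0, 0, 0, 30], [0, 0, 0, 0, 0, 0, 30], [0, 0, 0, 0, 0, 0, 30], [0, 0, 0, 0, 0, 0, 30], [0, 0, 0, 0, 0, 0, 30], [0, 0, 0, 0, 0, 0, 30]],
  ],
)

```text
time_s: 20.35
eef_pos: [0.5062, 0.3984, 0.1569]
eef_rot: [-0.0, 1.0, -0.0, 0.0]
wrist_force: [-0.2, -0.0, -0.3]
opening: 0.515
grasp_force: 61.3
```

Request:
jog_arm(
  series=[
    [[0.5, 0, 20, 0, 0, 0, 30], [0, 0, 25, 0, 0, 0, 30], [0, 0, 25, 0, 0, 0, 30], [0, 0, 10, 0, 0, 0, 30], [0, 0, 0, 0, 0, 0, 30], [0, 0, 0, 0, 0, 0, 30], [0, 0, 0, 0, 0, 0, 30], [0, 0, 0, 0, 0, 0, 30], [0, 0, 0, 0, 0, 0, 30], [0, 0, 0, 0, 0, 0, 30]],
  ],
)

```text
time_s: 21.35
eef_pos: [0.5068, 0.3989, 0.0774]
eef_rot: [-0.0, 1.0, -0.0, 0.0]
wrist_force: [-1.1, 0.4, -0.6]
opening: 0.514
grasp_force: 61.3
```

Request:
jog_arm(
  series=[
    [[0, 0, 5, 0, 0, 0, 30], [0, 0, 3, 0, 0, 0, 30], [0, 0, 1.5, 0, 0, 0, 30], [0, 0, 1, 0, 0, 0, 30], [0, 0, 0, 0, 0, 0, 30], [0, 0, 0, 0, 0, 0, 30], [0, 0, 0, 0, 0, 0, 30], [0, 0, 0, 0, 0, 0, 30], [0, 0, 0, 0, 0, 0, 30], [0, 0, 0, 0, 0, 0, 30]],
  ],
)

```text
time_s: 22.35
eef_pos: [0.5066, 0.3988, 0.0664]
eef_rot: [-0.0, 1.0, -0.0, 0.0]
wrist_force: [-0.5, -0.7, -0.8]
opening: 0.515
grasp_force: 61.3
```

Request:
jog_arm(
  series=[
    [[0, 0, 0.5, 0, 0, 0, 30], [0, 0, 0.5, 0, 0, 0, 30], [0, 0, 0.5, 0, 0, 0, 30], [0, 0, 0, 0, 0, 0, 30], [0, 0, 0, 0, 0, 0, 30], [0, 0, 0, 0, 0, 0, 30], [0, 0, 0, 0, 0, 0, 30], [0, 0, 0, 0, 0, 0, 30], [0, 0, 0, 0, 0, 0, 30], [0, 0, 0, 0, 0, 0, 30]],
  ],
)

```text
time_s: 23.35
eef_pos: [0.5069, 0.3988, 0.0653]
eef_rot: [-0.0, 1.0, -0.0, 0.0]
wrist_force: [-1.2, -1.5, 5.7]
opening: 0.515
grasp_force: 61.9
```

Contact at the expected height. Opening and rising.

Request:
jog_arm(
  series=[
    [[0, 0, 0, 0, 0, 0, 50], [0, 0, 0, 0, 0, 0, 70], [0, 0, 0, 0, 0, 0, 85], [0, 0, 0, 0, 0, 0, 85], [0, 0, 0, 0, 0, 0, 85], [0, 0, 0, 0, 0, 0, 85], [0, 0, -10, 0, 0, 0, 85], [0, 0, -30, 0, 0, 0, 85], [0, 0, -40, 0, 0, 0, 85], [0, 0, -40, 0, 0, 0, 85]],
  ],
)

```text
time_s: 24.35
eef_pos: [0.5063, 0.3986, 0.1865]
eef_rot: [0.0, 1.0, -0.0, -0.0]
wrist_force: [0.6, -0.0, 0.1]
opening: 0.995
grasp_force: 0.0
```

Request:
jog_arm(
  series=[
    [[4, 20, 0, 0, 0, 0, 85], [7, 38, 0, 0, 0, 0, 85], [7, 38, 0, 0, 0, 0, 85], [7, 38, 0, 0, 0, 0, 85], [7, 38, 0, 0, 0, 0, 85], [7, 38, 0, 0, 0, 0, 85], [7, 38, 0, 0, 0, 0, 85], [7, 38, 0, 0, 0, 0, 85], [7, 38, 0, 0, 0, 0, 85], [7, 38, 0, 0, 0, 0, 85]],
  ],
)

```text
time_s: 25.35
eef_pos: [0.5738, 0.0352, 0.1859]
eef_rot: [0.0, 1.0, -0.0, 0.001]
wrist_force: [0.3, -0.6, -0.8]
opening: 0.993
grasp_force: 0.0
```

Request:
jog_arm(
  series=[
    [[7, 38, 0, 0, 0, 0, 85], [7, 38, 0, 0, 0, 0, 85], [7, 38, 0, 0, 0, 0, 85], [7, 38, 0, 0, 0, 0, 85], [7, 38, 0, 0, 0, 0, 85], [7, 38, 0, 0, 0, 0, 85], [4, 20, 20, 0, 0, 0, 85], [0, 0, 30, 0, 0, 0, 85], [0, 0, 30, 0, 0, 0, 85], [0, 0, 10, 0, 0, 0, 85]],
  ],
)

```text
time_s: 26.35
eef_pos: [0.6174, -0.2106, 0.0918]
eef_rot: [-0.001, 1.0, -0.0, -0.002]
wrist_force: [0.4, 0.7, -0.2]
opening: 0.997
grasp_force: 0.0
```

Run:
```python
from h import *
c=snap('top','top3'); s=snap('side','side4')['frame']; print(ctrl.get_obs()['eef_pos'])
f=c['frame']
a=cv2.resize(f[178:228,145:211],None,fx=6,fy=6,interpolation=2)
b=cv2.resize(s[240:340,147:279],None,fx=3,fy=3,interpolation=2)
d=cv2.resize(f[130:230,330:462],None,fx=3,fy=3,interpolation=2)
cv2.imwrite('pics/crop4.png',np.vstack([np.hstack([a,b]),np.hstack([d,d*0])]))
```

```text
[ 0.61841273 -0.21064469  0.09348968]
```

View pics/crop4.png

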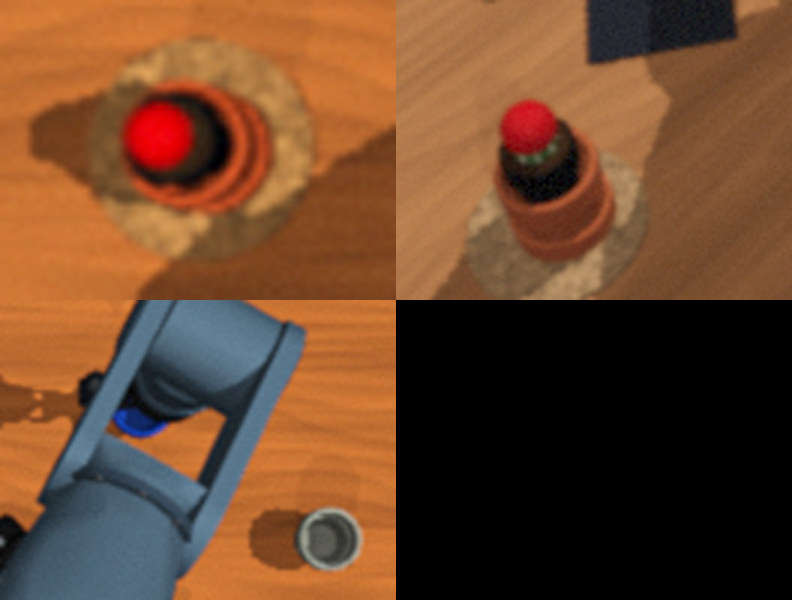

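The red cactus sits in the pot, and both views show it upright. Now the blue pot.

Request:
jog_arm(
  series=[
    [[1.7, 2.6, 5, 0, 0, 0, 85], [0, 0, 25, 0, 0, 0, 85], [0, 0, 25, 0, 0, 0, 85], [0, 0, 11, 0, 0, 0, 85], [0, 0, 5, 0, 0, 0, 85], [0, 0, 0, 0, 0, 0, 85], [0, 0, 0, 0, 0, 0, 70], [0, 0, 0, 0, 0, 0, 50], [0, 0, 0, 0, 0, 0, 50], [0, 0, 0, 0, 0, 0, 50]],
  ],
)

```text
time_s: 27.45
eef_pos: [0.6225, -0.2144, 0.0263]
eef_rot: [0.001, 1.0, -0.0, 0.001]
wrist_force: [-1.7, 1.7, 7.1]
opening: 0.722
grasp_force: 63.6
```

Request:
jog_arm(
  series=[
    [[0, 0, 0, 0, 0, 0, 50], [0, 0, 0, 0, 0, 0, 50], [0, 0, -5, 0, 0, 0, 50], [0, 0, -20, 0, 0, 0, 50], [0, 0, -40, 0, 0, 0, 50], [0, 0, -45, 0, 0, 0, 50], [0, 0, -40, 0, 0, 0, 50], [0, 0, 0, 0, 0, 0, 50], [0, 0, 0, 0, 0, 0, 50], [0, 0, 0, 0, 0, 0, 50]],
  ],
)

```text
time_s: 28.45
eef_pos: [0.6201, -0.2133, 0.1722]
eef_rot: [-0.001, 1.0, -0.0, -0.001]
wrist_force: [-0.1, 0.7, -2.2]
opening: 0.72
grasp_force: 65.6
```

Request:
jog_arm(
  series=[
    [[-0.7, -20, 0, 0, 0, 0, 50], [-1.3, -38, 0, 0, 0, 0, 50], [-1.3, -38, 0, 0, 0, 0, 50], [-1.3, -38, 0, 0, 0, 0, 50], [-1.3, -38, 0, 0, 0, 0, 50], [-1.3, -38, 0, 0, 0, 0, 50], [-1.3, -38, 0, 0, 0, 0, 50], [-1.3, -38, 0, 0, 0, 0, 50], [-1.3, -38, 0, 0, 0, 0, 50], [-1.3, -38, 0, 0, 0, 0, 50]],
  ],
)

```text
time_s: 29.45
eef_pos: [0.6069, 0.1506, 0.1718]
eef_rot: [-0.0, 1.0, 0.0, -0.002]
wrist_force: [1.1, -0.0, -1.7]
opening: 0.716
grasp_force: 65.6
```

Request:
jog_arm(
  series=[
    [[-1.3, -38, 0, 0, 0, 0, 50], [-1.3, -28, 0, 0, 0, 0, 50], [0, -16, 0, 0, 0, 0, 50], [0, 0, 25, 0, 0, 0, 50], [0, 0, 40, 0, 0, 0, 50], [0, 0, 30, 0, 0, 0, 50], [0, 0, 20, 0, 0, 0, 50], [0, 0, 10, 0, 0, 0, 50], [0, 0, 0, 0, 0, 0, 50], [0, 0, 0, 0, 0, 0, 50]],
  ],
)

```text
time_s: 30.45
eef_pos: [0.6067, 0.2301, 0.0495]
eef_rot: [-0.0, 1.0, -0.0, 0.0]
wrist_force: [0.5, -0.6, -1.0]
opening: 0.722
grasp_force: 65.7
```

Run:
```python
from h import *
s=snap('side','side5')['frame']; print(ctrl.get_obs()['eef_pos'])
cv2.imwrite('pics/crop5.png',cv2.resize(s[180:280,180:310],None,fx=6,fy=6,interpolation=2))
```

```text
[0.60725754 0.23025694 0.05014604]
```

View pics/crop5.png

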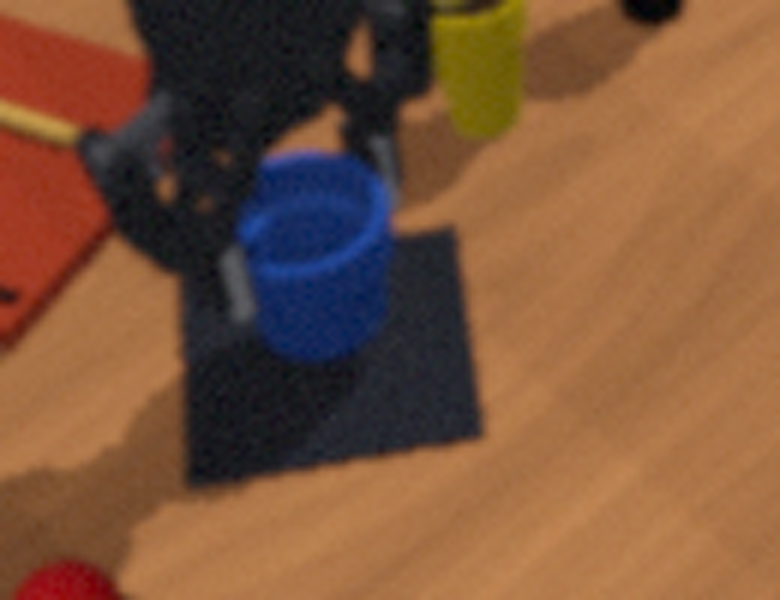

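The blue pot hangs upright over the slate, at about (320,255) in the crop, and clears the yellow cactus. Lowering it.

Request:
jog_arm(
  series=[
    [[-1, 0, 10, 0, 0, 0, 50], [0, 0, 6, 0, 0, 0, 50], [0, 0, 3, 0, 0, 0, 50], [0, 0, 1, 0, 0, 0, 50], [0, 0, 1, 0, 0, 0, 50], [0, 0, 0, 0, 0, 0, 50], [0, 0, 0, 0, 0, 0, 50], [0, 0, 0, 0, 0, 0, 50], [0, 0, 0, 0, 0, 0, 50], [0, 0, 0, 0, 0, 0, 50]],
  ],
)

```text
time_s: 31.5
eef_pos: [0.6059, 0.2302, 0.0305]
eef_rot: [0.0, 1.0, 0.0, 0.001]
wrist_force: [-7.7, -1.1, 16.6]
opening: 0.721
grasp_force: 66.8
```

Request:
jog_arm(
  series=[
    [[0, 0, -0.5, 0, 0, 0, 50], [0, 0, 0, 0, 0, 0, 70], [0, 0, 0, 0, 0, 0, 85], [0, 0, 0, 0, 0, 0, 85], [0, 0, 0, 0, 0, 0, 85], [0, 0, 0, 0, 0, 0, 85], [0, 0, -10, 0, 0, 0, 85], [0, 0, -30, 0, 0, 0, 85], [0, 0, -45, 0, 0, 0, 85], [0, 0, -45, 0, 0, 0, 85]],
  ],
)

```text
time_s: 32.5
eef_pos: [0.6047, 0.23, 0.1597]
eef_rot: [0.0, 1.0, -0.0, -0.001]
wrist_force: [0.4, 0.4, 0.3]
opening: 0.997
grasp_force: 0.0
```

Request:
jog_arm(
  series=[
    [[3, 20, -10, 0, 0, 0, 85], [7, 35, 0, 0, 0, 0, 85], [7, 35, 0, 0, 0, 0, 85], [7, 35, 0, 0, 0, 0, 85], [7, 35, 0, 0, 0, 0, 85], [7, 35, 0, 0, 0, 0, 85], [5, 30, 0, 0, 0, 0, 85], [0, 0, 0, 0, 0, 0, 85], [0, 0, 0, 0, 0, 0, 85], [0, 0, 0, 0, 0, 0, 85]],
  ],
)

```text
time_s: 33.5
eef_pos: [0.648, 0.006, 0.1686]
eef_rot: [-0.0, 1.0, 0.0, 0.0]
wrist_force: [0.1, -0.1, 0.7]
opening: 1.0
grasp_force: 0.0
```

Run:
```python
from h import *
c=snap('top','top4'); print(ctrl.get_obs()['eef_pos'])
f=c['frame']
a=cv2.resize(f[146:196,200:266],None,fx=6,fy=6,interpolation=2)
b=cv2.resize(f[130:180,266:332],None,fx=6,fy=6,interpolation=2)
cv2.imwrite('pics/crop6.png',np.hstack([a,b]))
P=cloud(c);Q=P[148:194,210:256].reshape(-1,3);M=Q[Q[:,2]>.044];print(len(M),cv2.minEnclosingCircle(M[:,:2].astype(np.float32)),np.median(M[:,2]))
```

```text
[0.6480165  0.00633662 0.16855153]
147 ((0.6045262813568115, 0.22997963428497314), 0.03265868127346039) 0.0593059376982803
```

View pics/crop6.png

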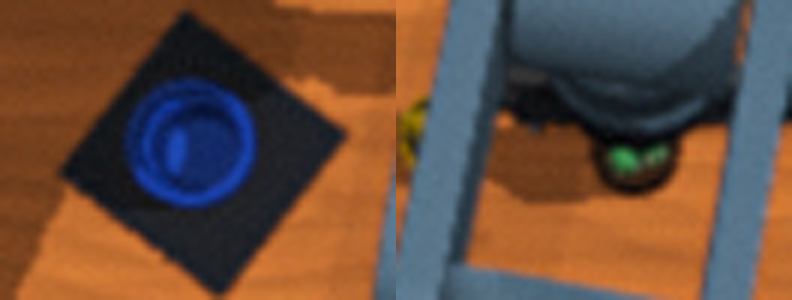

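The blue pot is upright on the slate, with its rim at (231.3,169.3), or about (0.605,0.230). Now the green cactus.

Request:
jog_arm(
  series=[
    [[0.8, 1.2, 20, 0, 0, 0, 85], [0, 0, 30, 0, 0, 0, 85], [0, 0, 30, 0, 0, 0, 85], [0, 0, 22, 0, 0, 0, 85], [0, 0, 10, 0, 0, 0, 85], [0, 0, 4, 0, 0, 0, 85], [0, 0, 0, 0, 0, 0, 85], [0, 0, 0, 0, 0, 0, 85], [0, 0, 0, 0, 0, 0, 85], [0, 0, 0, 0, 0, 0, 85]],
  ],
)

```text
time_s: 34.55
eef_pos: [0.6497, 0.0038, 0.0534]
eef_rot: [0.0, 1.0, -0.0, 0.001]
wrist_force: [0.0, 0.4, 0.3]
opening: 0.998
grasp_force: 0.0
```

Request:
jog_arm(
  series=[
    [[0, 0, 0, 0, 0, 0, 70], [0, 0, 0, 0, 0, 0, 60], [0, 0, 0, 0, 0, 0, 50], [0, 0, 0, 0, 0, 0, 40], [0, 0, 0, 0, 0, 0, 30], [0, 0, 0, 0, 0, 0, 30], [0, 0, 0, 0, 0, 0, 30], [0, 0, 0, 0, 0, 0, 30], [0, 0, 0, 0, 0, 0, 30], [0, 0, 0, 0, 0, 0, 30]],
  ],
)

```text
time_s: 35.55
eef_pos: [0.6494, 0.0039, 0.0528]
eef_rot: [0.0, 1.0, -0.0, 0.0]
wrist_force: [-0.3, 0.6, 5.4]
opening: 0.512
grasp_force: 61.4
```

Request:
jog_arm(
  series=[
    [[0, 0, -5, 0, 0, 0, 30], [0, 0, -20, 0, 0, 0, 30], [0, 0, -40, 0, 0, 0, 30], [0, 0, -45, 0, 0, 0, 30], [0, 0, -35, 0, 0, 0, 30], [-6, -25, 0, 0, 0, 0, 30], [-8, -40, 0, 0, 0, 0, 30], [-8, -40, 0, 0, 0, 0, 30], [-8, -40, 0, 0, 0, 0, 30], [-8, -40, 0, 0, 0, 0, 30]],
  ],
)

```text
time_s: 36.55
eef_pos: [0.6099, 0.1901, 0.1966]
eef_rot: [0.0, 1.0, -0.0, -0.001]
wrist_force: [0.4, 0.4, -1.2]
opening: 0.519
grasp_force: 61.2
```

Request:
jog_arm(
  series=[
    [[-6, -25, 0, 0, 0, 0, 30], [0, -16, 10, 0, 0, 0, 30], [0, 0, 30, 0, 0, 0, 30], [0, 0, 0, 0, 0, 0, 30], [0, 0, 0, 0, 0, 0, 30], [0, 0, 0, 0, 0, 0, 30], [0, 0, 0, 0, 0, 0, 30], [0, 0, 0, 0, 0, 0, 30], [0, 0, 0, 0, 0, 0, 30], [0, 0, 0, 0, 0, 0, 30]],
  ],
)

```text
time_s: 37.55
eef_pos: [0.6052, 0.2299, 0.1577]
eef_rot: [-0.0, 1.0, -0.0, 0.0]
wrist_force: [-0.5, 0.1, -1.5]
opening: 0.513
grasp_force: 61.3
```

Request:
jog_arm(
  series=[
    [[0.3, 0, 20, 0, 0, 0, 30], [0, 0, 25, 0, 0, 0, 30], [0, 0, 25, 0, 0, 0, 30], [0, 0, 12, 0, 0, 0, 30], [0, 0, 0, 0, 0, 0, 30], [0, 0, 0, 0, 0, 0, 30], [0, 0, 0, 0, 0, 0, 30], [0, 0, 0, 0, 0, 0, 30], [0, 0, 0, 0, 0, 0, 30], [0, 0, 0, 0, 0, 0, 30]],
  ],
)

```text
time_s: 38.55
eef_pos: [0.6056, 0.23, 0.0759]
eef_rot: [-0.0, 1.0, -0.0, 0.0]
wrist_force: [-0.6, 0.1, -1.2]
opening: 0.511
grasp_force: 61.3
```

Request:
jog_arm(
  series=[
    [[0, 0, 5, 0, 0, 0, 30], [0, 0, 3, 0, 0, 0, 30], [0, 0, 1.5, 0, 0, 0, 30], [0, 0, 1, 0, 0, 0, 30], [0, 0, 0.5, 0, 0, 0, 30], [0, 0, 0, 0, 0, 0, 30], [0, 0, 0, 0, 0, 0, 30], [0, 0, 0, 0, 0, 0, 30], [0, 0, 0, 0, 0, 0, 30], [0, 0, 0, 0, 0, 0, 30]],
  ],
)

```text
time_s: 39.55
eef_pos: [0.6054, 0.23, 0.0644]
eef_rot: [-0.0, 1.0, -0.0, 0.0]
wrist_force: [0.1, -0.3, -0.3]
opening: 0.511
grasp_force: 61.3
```

Request:
jog_arm(
  series=[
    [[0, 0, 1, 0, 0, 0, 30], [0, 0, 0.5, 0, 0, 0, 30], [0, 0, 0.5, 0, 0, 0, 30], [0, 0, 0.5, 0, 0, 0, 30], [0, 0, 0, 0, 0, 0, 30], [0, 0, 0, 0, 0, 0, 30], [0, 0, 0, 0, 0, 0, 30], [0, 0, 0, 0, 0, 0, 30], [0, 0, 0, 0, 0, 0, 30], [0, 0, 0, 0, 0, 0, 30]],
  ],
)

```text
time_s: 40.55
eef_pos: [0.6054, 0.2299, 0.0619]
eef_rot: [-0.0, 1.0, -0.0, 0.0]
wrist_force: [-0.6, -0.7, 1.1]
opening: 0.514
grasp_force: 61.5
```

Seated. Releasing and rising clear.

Request:
jog_arm(
  series=[
    [[0, 0, 0, 0, 0, 0, 50], [0, 0, 0, 0, 0, 0, 70], [0, 0, 0, 0, 0, 0, 85], [0, 0, 0, 0, 0, 0, 85], [0, 0, 0, 0, 0, 0, 85], [0, 0, 0, 0, 0, 0, 85], [0, 0, -10, 0, 0, 0, 85], [0, 0, -30, 0, 0, 0, 85], [0, 0, -40, 0, 0, 0, 85], [0, 0, -40, 0, 0, 0, 85]],
  ],
)

```text
time_s: 41.55
eef_pos: [0.605, 0.2299, 0.1834]
eef_rot: [0.0, 1.0, -0.0, -0.0]
wrist_force: [0.9, -0.1, 0.2]
opening: 0.995
grasp_force: 0.0
```

Request:
jog_arm(
  series=[
    [[-10, 30, -10, 0, 0, 0, 85], [-10, 40, 0, 0, 0, 0, 85], [-10, 40, 0, 0, 0, 0, 85], [-10, 40, 0, 0, 0, 0, 85], [-10, 40, 0, 0, 0, 0, 85], [0, 40, 0, 0, 0, 0, 85], [0, 0, 0, 0, 0, 0, 85], [0, 0, 0, 0, 0, 0, 85], [0, 0, 0, 0, 0, 0, 85], [0, 0, 0, 0, 0, 0, 85]],
  ],
)

```text
time_s: 42.55
eef_pos: [0.5553, 0.0012, 0.1919]
eef_rot: [-0.0, 1.0, 0.001, 0.0]
wrist_force: [0.3, 0.5, 0.1]
opening: 0.996
grasp_force: 0.0
```

Run:
```python
from h import *
s=snap('side','side6')['frame']; f=snap('top','top5')['frame']
a=cv2.resize(s[170:350,140:378],None,fx=1.65,fy=1.65,interpolation=2)
b=cv2.resize(f[130:230,140:272],None,fx=2.97,fy=2.97,interpolation=2)
cv2.imwrite('pics/fin.png',np.hstack([a[:297,:392],b[:297,:392]]))
```

```text
(no output)
```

View pics/fin.png

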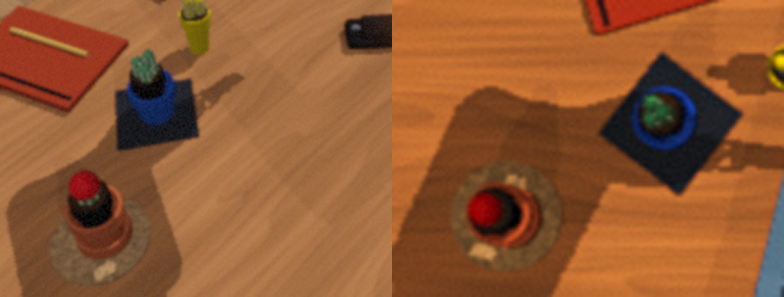

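Both stacks stand upright: the red cactus stack on the mat at about (100,215) in the side crop, and the green one on the slate at (150,95). The arm is clear, so I'm handing in.

```bash
python3 -c "
from bench import ctrl
print(ctrl.hand_in())"
```

```text
the job is handed in; nothing more can be done
None
```

I placed all five pieces in order, upright and released, and handed the job in with the arm clear at about 43 s; the hand-in call returned no verdict, so I can't confirm it passed.

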